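# Put the jebena on to warm at two dots

### The job

Put the coffee on to warm: lift the round cover off the hotplate by its wooden knob and set it down flat, knob up, on the middle of the cork trivet, then stand the jebena upright on the bare heating disc, in the middle. Only when the pot stands there, turn the hotplate's selector to the two-dot mark and leave it clicked in. Never drop or tip the cover or the pot, and do not disturb the cups, the incense burner or the bowl.

Things in the scene. Friction and masses are not known exactly. Their poses are not given: they have to be found in the camera images.
- hotplate: white electric hotplate, 243 long (x) x 220 wide (y) x 78 mm high, fast on the mat, turned so that its front (-x) faces roughly the robot's right; origin in the middle of its underside, z up; the rear is flat, with the heating disc; the front part (x = -123 to -60 mm) is a control panel sloping down to the front, 38 deg (0.663 rad) from level: tilt the tool to stand square to it
- disc (a point): centre of the top of the dark cast-iron heating disc, 125 mm across, 8 mm proud of the hotplate's top, 30 mm behind (+x) the hotplate's origin and 86 mm above its underside; hidden under the cover at the start
- dial_grip (a point): grip point of the selector knob, on its axis, 27 mm out from the panel face; the black knob is a bar 44 long x 14 wide, standing from 6 to 34 mm out from the panel, on a skirt 46 mm across and 6 mm high. The point turns with the knob: its z axis is the knob's axis (out of the panel), its x axis runs along the bar towards its pointer end (white line)
- dial (a joint): angle of the selector (rad), growing clockwise looking at the panel, 0 to 1.8. It clicks into four marks on the panel: small open ring = off = 0.00, one dot = 0.60, two dots = 1.20, three dots = 1.80 (a mark's dots stand in a row pointing away from the knob). At 0.90 the pointer points straight up the slope. It starts at the ring or at one dot. About 0.08 N m turns it past a click
- cover: round aluminium cover over the heating disc, 140 mm across, 14 mm high, with an upright round wooden knob in the middle, 26 mm across, from 22 to 46 mm above the underside, on a 14 mm stem; 160 g, loose, its hollow 10 mm deep; origin at the centre of its underside (lower edge of the skirt), z up
- trivet: flat round cork trivet, 180 mm across, 10 mm thick, fast on the mat, to the robot's left or right of the hotplate (the pot on the other side); origin at the centre of its underside
- jebena: dark clay coffee pot (jebena), about 0.55 kg, 175 mm high, round belly 120 mm across at 50 mm height, flat foot 76 mm across, straight round neck 31 mm across from 120 to 175 mm height (grip it there); loop handle on its +x side out to 83 mm from the axis (12 mm thick, up to 128 mm high), short spout on its -x side out to 90 mm, up to 120 mm high; origin at the centre of its underside, z up
- cup1: tiny white ceramic cup without handle, 62 mm across the rim, 45 mm high; origin at the centre of its underside; bystander
- cup2: tiny white ceramic cup without handle, 62 mm across the rim, 45 mm high; origin at the centre of its underside; bystander
- cup3: tiny white ceramic cup without handle, 62 mm across the rim, 45 mm high; origin at the centre of its underside; bystander
- cup4: tiny white ceramic cup without handle, 62 mm across the rim, 45 mm high; origin at the centre of its underside; bystander
- cup5: tiny white ceramic cup without handle, 62 mm across the rim, 45 mm high; origin at the centre of its underside; bystander
- burner: brass-coloured incense burner, 86 mm across, 85 mm high; origin at the centre of its underside; bystander
- bowl: plastic bowl with clip-on lid, 150 mm across, 65 mm high; origin at the centre of its underside; bystander
Things that resemble listed ones, but are neither listed nor needed, are in the scene too. Leave any yellow look-alike of the jebena alone.

How it is judged (in metres and radians):
On the way, in this order (a step that is already met when the one before it is completed fails the run):
1. the cover lies flat, knob up, on the trivet and is let go (horizontal distance between cover and trivet below 0.03 m and z of cover in the frame of trivet between 0.006 and 0.016 m and angle between cover's own z axis and vertical below 0.1 rad and linear speed of cover below 0.03 m/s and contact force between cover and the fingers below 0.1 N), for 0.2 s.
2. the jebena stands upright on the heating disc and is let go (horizontal distance between jebena and disc below 0.028 m and z of jebena in the frame of disc between -0.004 and 0.006 m and angle between jebena's own z axis and vertical below 0.1 rad and linear speed of jebena below 0.03 m/s and contact force between jebena and the fingers below 0.1 N), for 0.2 s.
3. the selector is at the two-dot mark (value of joint dial between 1.06 and 1.34 rad), for 0.3 s.
At the end, for the whole second after the job is handed in: The cover lies flat and knob up on the trivet, within 30 mm of its centre, released and at rest; the jebena stands upright on the heating disc, within 28 mm of its centre, released and at rest; the selector is within 0.14 rad of the two-dot mark (1.20 rad) (all of step 1 and all of step 2 and all of step 3); the robot touches nothing.
It fails at once if a cup, the burner or the bowl is moved more than 30 mm (distance of any of cup1, cup2, cup3, cup4, cup5, burner, bowl from where it was at the start of the episode above 0.03 m).
It fails at once if the jebena or the cover is tipped more than 30 degrees (angle between any of jebena, cover's own z axis and vertical above 0.52 rad).
It fails at once if the jebena or the cover is dropped (falls free faster than 0.7 m/s) ((linear speed of jebena above 0.7 m/s and contact force between jebena and the fingers below 0.05 N) or (linear speed of cover above 0.7 m/s and contact force between cover and the fingers below 0.05 N)).
It also fails if it takes over 72 s, if anything falls off the work surface, if the arm or the gripper's body presses on something with over 40 N, if the wrist force passes 120 N, or if a joint passes its speed limit or range.

### The arm

A 6-joint arm with a two-finger parallel gripper is mounted at the origin on the work surface. World frame = base frame: x ahead of the robot, y to its left, z up, the work surface at z = 0. Lengths are in m, angles in degrees, forces in N, time in s.
With the tool pointing down it reaches from about 0.325 to 0.875 m from the base axis. Payload 4.4 kg.
Tool frame: the origin (TCP) lies on the centre line of the jaws, within the pads' length; the fingertips stand 17 mm ahead of it and the grasp point (between the pads) lies 2 mm behind it; z points along the fingers, y is the line along which they close (so a half turn about z gives the same grasp; the last joint's range is limited). The gripper opens to 85 mm and grips with 20 to 120 N. Pads are 22 mm wide; open, the fingers measure 114 mm over their backs; the gripper's body (76 mm by 85 mm) begins 54 mm behind the grasp point. The pads swing forward as they close: fully open they stand 13 mm farther back than shut.
Start: joints at [67.065, 11.837, 88.321, -0, 79.842, -8.623], TCP at [0.142, 0.557, 0.248] pointing down, gripper open.
Joint ranges: [-156.59, 156.59], [-49.26, 127.26], [12.9, 141.05], [-63.56, 243.56], [4.71, 150.69], [-161.64, 161.64]. Speed limits (degrees/s): [159.86, 159.86, 180, 180, 180, 180].

### API

Orientations are given as a 3x3 rotation matrix whose columns are the frame's x, y, z axes.
In Python, from plant import manip, eyes gives the robot as it stands. The module is installed in compiled form; this text tells all that it offers.
- The arm moves only by the tool carry_out, never from a script. Its argument "moves" is a list of rows, each a list of 7 numbers: the shift along the tool's x, y, z in units of 0.04 m (1.0 is 0.04 m), then the turn, a rotation vector about the tool's x, y, z in units of 0.15 rad (1.0 is 0.15 rad), then the opening, from 0 (shut) to 1 (fully open). A call has 1 to 20 rows; each row shifts and turns the commanded pose from where the row before left it, along the tool's axes as they then stand; what a row does not reach is not made up. A row lasts 1/8 s, in which the tool goes at most 62.5 mm and 10.7 degrees, less where a joint would pass 70% of its speed; a pose out of reach is approached as far as the arm can. A call with a number of a shift or a turn outside -1 to 1 is refused whole. A call with a gripper value outside its range is refused whole. The fingers move at their own pace and stop on an object; "squeeze" is the grip in N (left out, the last holds). Time passes only in rows, so rows that do not move let the fingers close. It gives the time, the measured TCP pose, the force, the opening and the grip force at its end, in the units of the state.
- manip.get_state(): the state, without advancing time (a new reading comes with each control period).
- eyes.grab_frame(name): name is "scene" or "top" or "wrist"; returns the picture (384x512x3 uint8, blue, green, red); there is no depth.
- eyes.camera_info(name): a dict with "mtx" (3x3 intrinsics, pixels), "camera_from_world" (4x4, takes a point from world to camera coordinates); the wrist camera has in their place "mount" (4x4, takes a point from camera to tool coordinates, whose origin is the TCP and whose axes are the flange's). Camera axes: x right, y down, z forward; pixel columns grow to the right and rows downward; lengths in m; the calibration is good to about 2 mm. A picture is of the moment at which its call begins: read the wrist's pose just before it. camera_info takes no time and is no camera call.
- manip.finish_job(): hands the job in; it is judged then, once.
The state is a dict: "time": time; "joints": joint angles; "joint_velocities": joint speeds; "effort": joint torques, N m; "tool_pos": TCP position; "orientation": TCP orientation; "contact_force": force on the tool from outside, world axes, zero at the start; "moment": the same for the moment, N m; "grip_width": finger opening in m; "gripper_force": force on a finger pad.
Only numpy, scipy, OpenCV 4.12 (cv2) and the standard library are available. Lean on these libraries where they do the work, as an engineer would, in place of code of your own. Each camera call takes 0.05 s, during which the arm holds its last target. There are 200 camera calls.

## Working session

There is one attempt and no reset: what is moved stays moved. The work goes in short steps, Python scripts to look and compute and a tool call to move; the robot and the scene stay as the last step left them, time stands still between calls to the robot, and variables do not carry over. Pictures are saved under pics/ and viewed, at most 10 in all, crops included, and the job is handed in when it is done.

Besides the shell and the picture viewer there is one more tool, called after "Call:" as a command line: name --pt "numbers of a row" for each row, then --argument value for the rest. carry_out: Moves the arm, as the interface text tells. Shifts and turns lie within -1 to 1; 1 stands for 0.04 m of shift or 0.15 rad of turn. Its arguments: {"type":"object","properties":{"moves":{"type":"array"},"squeeze":{"type":"number"}},"required":["moves"]}

```bash
mkdir -p pics; cat > h.py <<'E'
import numpy as np, cv2, json
from plant import manip, eyes
def ray(cam,uv):
    i=eyes.camera_info(cam);K=np.array(i["mtx"])
    if cam=="wrist":
        s=manip.get_state();T=np.eye(4);T[:3,:3]=s["orientation"];T[:3,3]=s["tool_pos"];W=T@np.array(i["mount"])
    else: W=np.linalg.inv(np.array(i["camera_from_world"]))
    d=W[:3,:3]@np.linalg.solve(K,[uv[0],uv[1],1.]);return W[:3,3],d
def onz(cam,uv,z):
    o,d=ray(cam,uv);return o+d*(z-o[2])/d[2]
def proj(cam,p):
    i=eyes.camera_info(cam);q=np.array(i["camera_from_world"])@np.r_[p,1];u=np.array(i["mtx"])@q[:3];return u[:2]/u[2]
E
python3 - <<'E'
from h import *
print(manip.get_state()["orientation"])
for c in("scene","top"):
    im=eyes.grab_frame(c);cv2.imwrite(f"pics/{c}0.png",im)
    cv2.imwrite(f"pics/{c}0b.png",cv2.resize(im,(800,600),interpolation=cv2.INTER_CUBIC))
    print(c,np.linalg.inv(eyes.camera_info(c)["camera_from_world"])[:3,3], onz(c,(256,192),0))
print(eyes.camera_info("wrist"))
E
```

```text
[[-9.68953801e-01  2.47240102e-01 -9.29336982e-04]
 [ 2.47241571e-01  9.68951504e-01 -2.14209173e-03]
 [ 3.70871489e-04 -2.30535865e-03 -9.99997274e-01]]
scene [1.59160495 0.1077935  0.86427059] [0.44979014 0.17663013 0.        ]
top [0.42564782 0.16157285 1.2621855 ] [0.57908467 0.13532457 0.        ]
{'mtx': array([[341.08045614,   0.        , 260.98791788],
       [  0.        , 341.08045614, 187.66362779],
       [  0.        ,   0.        ,   1.        ]]), 'mount': array([[-1.90823673e-03, -9.57659559e-01, -2.87896730e-01,
         7.43528995e-02],
       [ 9.99998160e-01, -1.77099633e-03, -7.37145074e-04,
         9.37286144e-05],
       [ 1.96069976e-04, -2.87897607e-01,  9.57661177e-01,
        -1.25190981e-01],
       [ 0.00000000e+00,  0.00000000e+00,  0.00000000e+00,
         1.00000000e+00]])}
```

View pics/top0b.png

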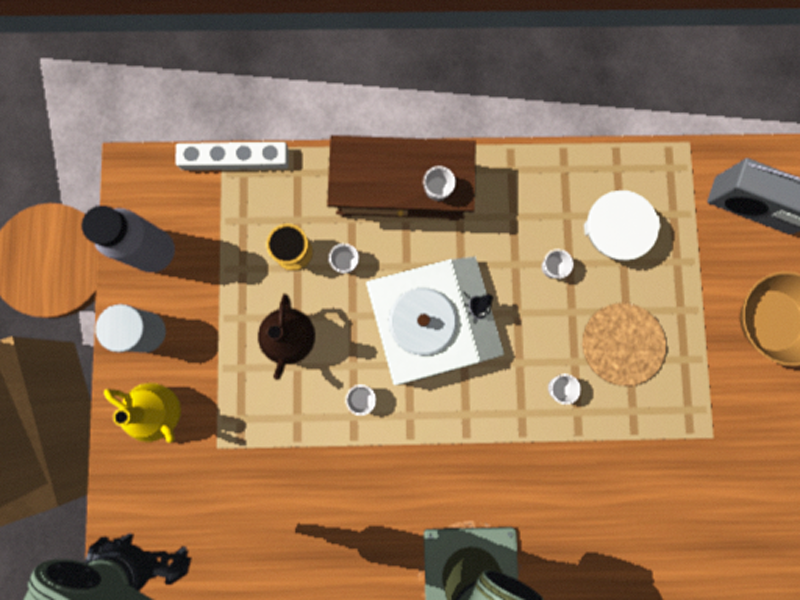

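View pics/scene0b.png

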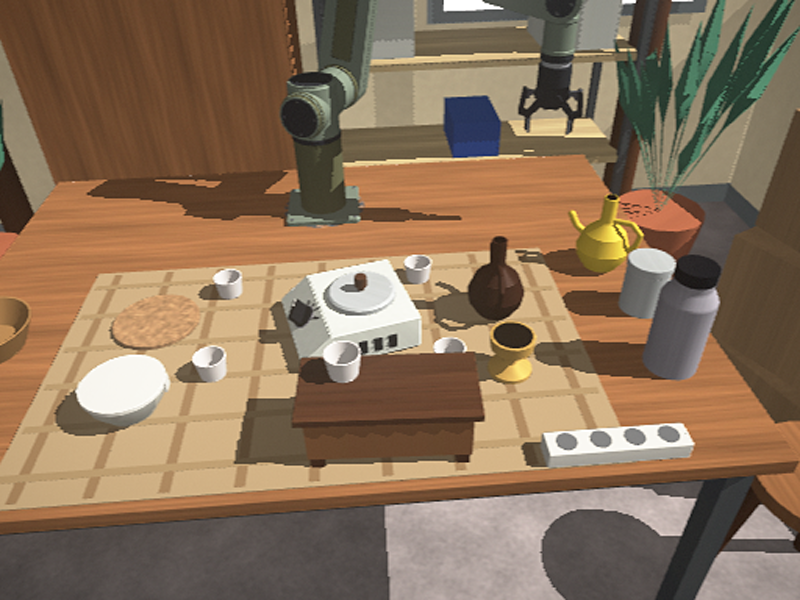

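The top view (800x600 px) shows the hotplate's cover knob at (423,321), the dial at (481,305), the trivet at (624,344), the jebena at (287,333) and the bowl at (622,225). There are two pots. The dark clay one at (287,333) fits the description. The yellow one at (145,410) is the look-alike, so I'm leaving it alone. I'll confirm with enlarged crops.

```bash
python3 - <<'E'
from h import *
t=cv2.imread("pics/top0.png");s=cv2.imread("pics/scene0.png")
def crop(im,x,y,w,h,f): return cv2.resize(im[y:y+h,x:x+w],None,fx=f,fy=f,interpolation=cv2.INTER_CUBIC)
A=crop(t,155,180,60,75,4); B=crop(t,225,160,110,75,4); C=crop(s,290,145,60,75,4);D=crop(s,175,160,110,75,4)
cv2.imwrite("pics/crop1.png",np.vstack([np.hstack([A,B]),np.hstack([C,D])]))
h=cv2.cvtColor(t,cv2.COLOR_BGR2HSV)
def comps(m,name,z):
    n,l,st,c=cv2.connectedComponentsWithStats(m.astype(np.uint8)*255)
    for i in range(1,n):
        if st[i,4]>15: print(name,st[i],c[i].round(1),onz("top",c[i],z).round(4))
# trivet: circle cork
x=np.zeros(h.shape[:2],bool);x[190:250,368:430]=1
g=t[...,2].astype(int)-t[...,0]
hotm=(h[...,1]<60)&(h[...,2]>150)&(np.indices(h.shape[:2])[1]>225)&(np.indices(h.shape[:2])[1]<330)
comps(hotm,"white",.078)
print("trivet hsv",h[220,400],h[210,390],"mat",h[240,435],h[200,362])
sub=np.zeros_like(x);sub[185:260,365:435]=1
comps(sub&(h[...,0]<14)&(h[...,1]>80),"cork",.01)
kn=np.zeros_like(x);kn[190:220,255:290]=1
comps(kn&(h[...,1]>100),"knob",.12)
jb=np.zeros_like(x);jb[180:250,155:210]=1
comps(jb&(h[...,2]<75),"jeb",.05)
sh=cv2.cvtColor(s,cv2.COLOR_BGR2HSV)
sj=np.zeros_like(x);sj[145:210,295:340]=1
m=sj&(sh[...,2]<90)
for r in range(148,180,2):
    c=np.where(m[r])[0]; print(r,c.min() if len(c) else None,c.max() if len(c) else None,end="; ")
E
```

```text
white [ 226   54  104   35 2983] [274.5  72.9] [0.9688 0.0675 0.078 ]
white [271 106  20  21 176] [282.3 116.3] [0.8189 0.0456 0.078 ]
white [226 158   4  14  39] [227.1 164.5] [0.6609 0.2289 0.078 ]
white [ 234  164   79   83 4166] [272.5 203.2] [0.5325 0.0849 0.078 ]
white [226 246  15  20 116] [234.6 255.9] [0.3683 0.2082 0.078 ]
white [302 339  27  12 162] [317.5 342.9] [ 0.0996 -0.0432  0.078 ]
white [272 375  13   9  87] [277.3 379.7] [-0.0049  0.0832  0.078 ]
white [308 375  13   9  24] [314.1 380.1] [-0.0088 -0.0286  0.078 ]
white [304 379   9   5  27] [307.1 381.6] [-0.0127 -0.0072  0.078 ]
trivet hsv [ 15 136 193] [ 16 133 209] mat [ 19 104 208] [ 19 117 196]
knob [268 202   7   6  36] [270.9 204.5] [0.5248 0.0927 0.12  ]
jeb [ 166  189   36   53 1082] [183.3 214.9] [0.5019 0.3743 0.05  ]
148 None None; 150 None None; 152 316 322; 154 315 323; 156 314 323; 158 314 323; 160 314 323; 162 314 323; 164 314 335; 166 314 334; 168 314 322; 170 308 324; 172 306 327; 174 305 329; 176 303 330; 178 303 331;
```

View pics/crop1.png

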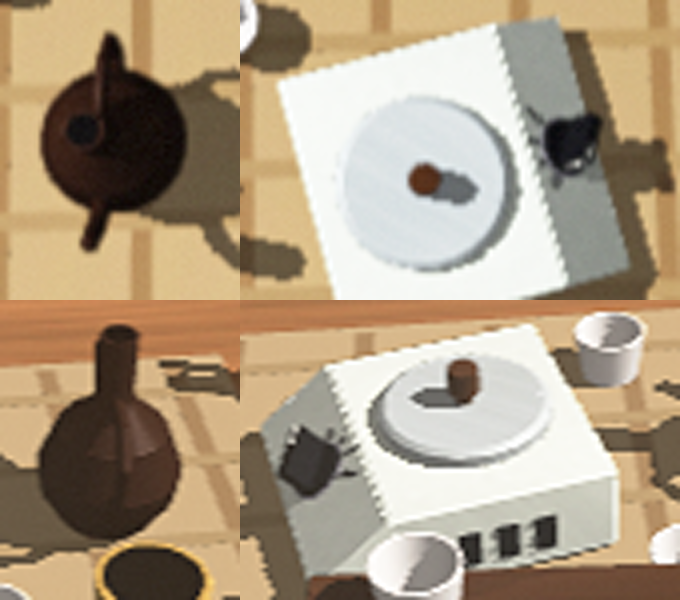

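The crop confirms the dark pot is the jebena: straight neck with its mouth at native top px (176,212.5), handle away from the robot, spout towards it. It also shows the cover knob at (271,205) and the dial on the shaded panel at about (309,196). Next I'll compute poses and the first move.

```bash
cat >> h.py <<'E'
from scipy.spatial.transform import Rotation as Ro
def delta(p,R=None):
    s=manip.get_state();R0=np.array(s["orientation"])
    print("shift units",(R0.T@(np.array(p)-s["tool_pos"])/.04).round(2))
    if R is not None: print("turn units",(Ro.from_matrix(R0.T@R).as_rotvec()/.15).round(2))
def tri(u1,u2):
    (o1,d1),(o2,d2)=ray("top",u1),ray("scene",u2)
    a=np.linalg.lstsq(np.c_[d1,-d2],o2-o1,rcond=None)[0]
    return (o1+a[0]*d1),(o2+a[1]*d2)
E
python3 - <<'E'
from h import *
t=cv2.imread("pics/top0.png");h=cv2.cvtColor(cv2.GaussianBlur(t,(5,5),0),cv2.COLOR_BGR2HSV)
m=np.zeros(h.shape[:2],np.uint8);m[188:255,368:432]=((h[188:255,368:432,0]<=17)*255)
m=cv2.morphologyEx(m,cv2.MORPH_OPEN,np.ones((9,9)))
c=max(cv2.findContours(m,0,1)[0],key=cv2.contourArea);print("trivet",cv2.minEnclosingCircle(c),cv2.fitEllipse(c)[:2])
print("trivet",onz("top",cv2.fitEllipse(c)[0],.01))
print("knob tri",tri((271,205),(175+(464-240)/4,160+(378-300)/4)), onz("top",(271,205),.122))
print("mouth",tri((175.9,212.3),(319.5,153)),onz("top",(175.9,212.3),.175))
w=cv2.cvtColor(t,cv2.COLOR_BGR2HSV);w=((w[...,1]<60)&(w[...,2]>150)).astype(np.uint8)
w[:, :232]=0;w[:,320:]=0;w[:160]=0;w[252:]=0
c=max(cv2.findContours(w,0,1)[0],key=cv2.contourArea);b=cv2.boxPoints(cv2.minAreaRect(c));print("top corners",b.round(1),[onz("top",x,.078)[:2].round(4) for x in b])
for n,u in dict(c1=(343,258),c2=(558,264),c3=(360,400),c4=(565,388)).items(): print(n,onz("top",np.array(u)*.64,.04).round(3))
k=onz("top",(271,205),.122)
delta([k[0],k[1],.20])
E
```

```text
trivet ((399.59210205078125, 219.59210205078125), 27.851516723632812) ((399.27606201171875, 220.11111450195312), (51.80569839477539, 54.56584548950195))
trivet [ 0.4739503  -0.34725482  0.01      ]
knob tri (array([0.52402483, 0.09181913, 0.11182201]), array([0.52410758, 0.09469774, 0.11165454])) [0.52315442 0.09243629 0.122     ]
mouth (array([0.50201246, 0.37381932, 0.17562456]), array([0.50216782, 0.37514953, 0.17589531])) [0.50205635 0.37394132 0.175     ]
top corners [[233.3 179.7]
 [303.4 161.1]
 [321.2 228. ]
 [251.1 246.6]] [array([0.6107, 0.2092]), array([ 0.668, -0.019]), array([ 0.4508, -0.0682]), array([0.3964, 0.1558])]
c1 [0.667 0.256 0.04 ]
c2 [ 0.646 -0.204  0.04 ]
c3 [0.366 0.223 0.04 ]
c4 [ 0.383 -0.205  0.04 ]
shift units [-12.1   -8.88   1.2 ]
```

Call:
carry_out --pt "-0.4 -0.3 0 0 0 0 1" --pt "-0.9 -0.66 0 0 0 0 1" --pt "-0.9 -0.66 0 0 0 0 1" --pt "-0.9 -0.66 0 0 0 0 1" --pt "-0.9 -0.66 0 0 0 0 1" --pt "-0.9 -0.66 0 0 0 0 1" --pt "-0.9 -0.66 0 0 0 0 1" --pt "-0.9 -0.66 0 0 0 0 1" --pt "-0.9 -0.66 0 0 0 0 1" --pt "-0.9 -0.66 0 0 0 0 1" --pt "-0.9 -0.66 0 0 0 0 1" --pt "-0.9 -0.66 0 0 0 0 1" --pt "-0.9 -0.66 0 0 0 0 1" --pt "-0.9 -0.66 0.6 0 0 0 1" --pt "0 0 0.6 0 0 0 1" --pt "0 0 0 0 0 0 1" --pt "0 0 0 0 0 0 1"

```text
time: 2.22
tool_pos: [0.5232, 0.0931, 0.201]
orientation: [[-0.969, 0.247, 0.001], [0.247, 0.969, -0.0], [-0.001, 0.0, -1.0]]
contact_force: [-0.6, -0.4, -0.0]
grip_width: 0.0853
gripper_force: 0.0
```

```bash
python3 - <<'E'
from h import *
s=manip.get_state();print(s["time"],s["joints"])
im=eyes.grab_frame("wrist");cv2.imwrite("pics/w1.png",im)
h=cv2.cvtColor(im,cv2.COLOR_BGR2HSV)
m=((h[...,1]>110)&((h[...,0]<14)|(h[...,0]>170))&(h[...,2]>25)).astype(np.uint8)
n,l,st,c=cv2.connectedComponentsWithStats(m)
for i in range(1,n):
    if st[i,4]>150: print(st[i],c[i].round(1),onz("wrist",c[i],.124).round(4))
delta([.5235,.0925,.114])
E
```

```text
2.225 [ 7.58982308e-01  9.08738175e+00  9.73966711e+01 -7.92812368e-03
  7.34770987e+01 -7.49291687e+01]
[ 242  184   39   43 1000] [261.3 205.9] [0.5225 0.0938 0.124 ]
shift units [ 0.   -0.02  2.19]
```

View pics/w1.png

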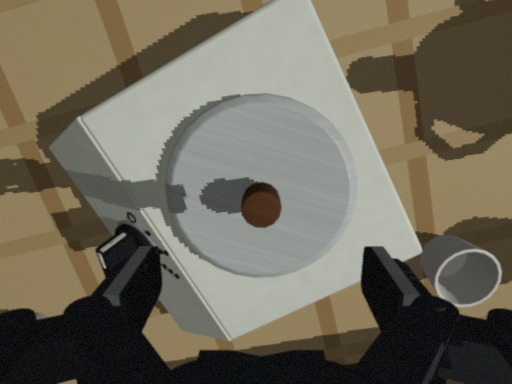

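The wrist view shows the cover knob centred between the fingers at px (261,206). On the panel, the ring mark is at (131,217) and the three dots at (171,272), with the white pointer line at (115,250). I'm going down to grip.

Call:
carry_out --pt "0 0 0.4 0 0 0 1" --pt "0 0 0.5 0 0 0 1" --pt "0 0 0.5 0 0 0 1" --pt "0 0 0.4 0 0 0 1" --pt "0 0 0.35 0 0 0 1" --pt "0 0 0 0 0 0 1" --pt "0 0 0 0 0 0 0.1" --pt "0 0 0 0 0 0 0" --pt "0 0 0 0 0 0 0" --pt "0 0 0 0 0 0 0" --pt "0 0 0 0 0 0 0" --pt "0 0 0 0 0 0 0" --pt "0 0 0 0 0 0 0" --pt "0 0 0 0 0 0 0" --squeeze 40

```text
time: 4.03
tool_pos: [0.5239, 0.0932, 0.115]
orientation: [[-0.969, 0.247, 0.001], [0.247, 0.969, -0.0], [-0.001, 0.0, -1.0]]
contact_force: [-0.2, -0.7, 5.8]
grip_width: 0.0248
gripper_force: 39.6
```

Call:
carry_out --pt "0 0 -0.2 0 0 0 0" --pt "0 0 -0.4 0 0 0 0" --pt "0 0 -0.5 0 0 0 0" --pt "0 0 -0.5 0 0 0 0" --pt "0 0 -0.4 0 0 0 0" --pt "0 0 0 0 0 0 0" --pt "0 0 0 0 0 0 0"

```text
time: 4.9
tool_pos: [0.5228, 0.0933, 0.1937]
orientation: [[-0.969, 0.247, -0.001], [0.247, 0.969, 0.0], [0.001, -0.0, -1.0]]
contact_force: [0.1, -0.4, -2.5]
grip_width: 0.0248
gripper_force: 39.4
```

```bash
python3 - <<'E'
from h import *
im=eyes.grab_frame("scene");cv2.imwrite("pics/s2.png",cv2.resize(im[100:260,130:370],None,fx=3,fy=3))
delta([.474,-.347,.19])
E
```

```text
shift units [ -1.55 -10.97   0.08]
```

View pics/s2.png

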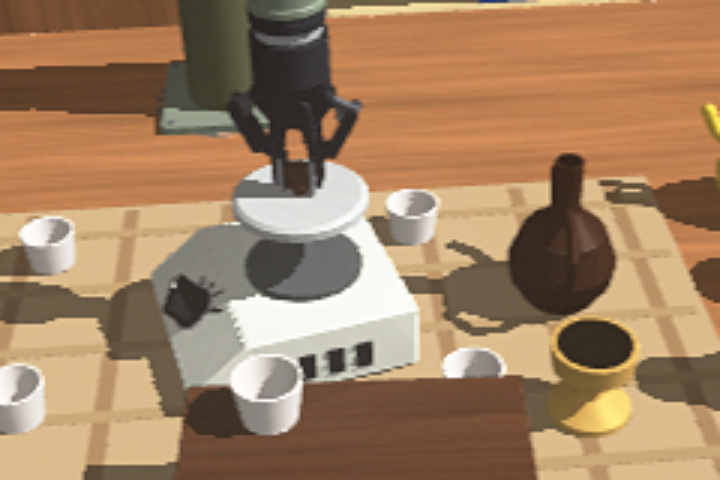

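The cover hangs level, gripped by its knob at crop px (300,180), and the bare disc is visible below it. I'm carrying it to the trivet.

Call:
carry_out --pt "-0.05 -0.3 0 0 0 0 0" --pt "-0.09 -0.6 0 0 0 0 0" --pt "-0.1 -0.75 0 0 0 0 0" --pt "-0.11 -0.8 0 0 0 0 0" --pt "-0.11 -0.8 0 0 0 0 0" --pt "-0.11 -0.8 0 0 0 0 0" --pt "-0.11 -0.8 0 0 0 0 0" --pt "-0.11 -0.8 0 0 0 0 0" --pt "-0.11 -0.8 0 0 0 0 0" --pt "-0.11 -0.8 0 0 0 0 0" --pt "-0.11 -0.8 0 0 0 0 0" --pt "-0.11 -0.8 0 0 0 0 0" --pt "-0.11 -0.8 0 0 0 0 0" --pt "-0.1 -0.7 0 0 0 0 0" --pt "-0.09 -0.4 0 0 0 0 0" --pt "-0.03 -0.22 0 0 0 0 0" --pt "0 0 0 0 0 0 0" --pt "0 0 0 0 0 0 0"

```text
time: 7.2
tool_pos: [0.4754, -0.3463, 0.1941]
orientation: [[-0.969, 0.246, -0.0], [0.246, 0.969, 0.001], [0.0, 0.001, -1.0]]
contact_force: [0.6, -0.4, -1.8]
grip_width: 0.0246
gripper_force: 39.5
```

```bash
python3 - <<'E'
from h import *
delta([.474,-.347,.048])
t=eyes.grab_frame("top");cv2.imwrite("pics/t3.png",t)
h=cv2.cvtColor(t,cv2.COLOR_BGR2HSV)
w=np.zeros(h.shape[:2],np.uint8);w[185:230,245:293]=(h[185:230,245:293,2]<120)*255
c=max(cv2.findContours(w,0,1)[0],key=cv2.contourArea);e=cv2.fitEllipse(c);print("disc",e,cv2.contourArea(c),onz("top",e[0],.086))
cv2.imwrite("pics/t3c.png",cv2.resize(t[150:260,225:450],None,fx=3.4,fy=3.4,interpolation=cv2.INTER_CUBIC))
E
```

```text
shift units [ 0.03 -0.03  3.65]
disc ((270.71356201171875, 205.5532989501953), (36.90382766723633, 38.0218620300293), 102.09256744384766) 1100.5 [0.52448614 0.09120551 0.086     ]
```

View pics/t3c.png

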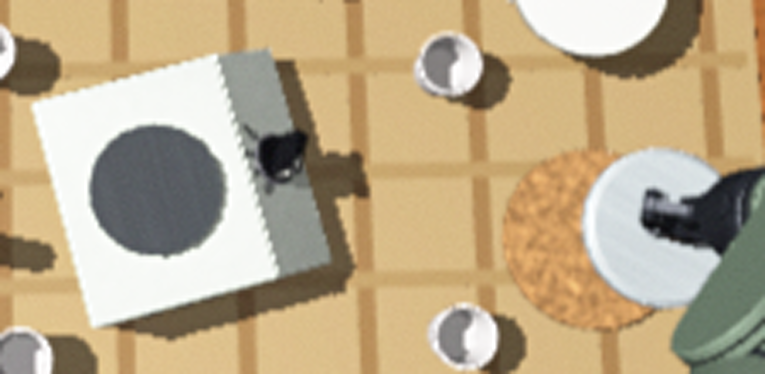

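The top view shows the bare disc at native px (271,205.5), world (0.5245, 0.091). The cover is held over the trivet, and its offset in the picture is what parallax would give. I'm lowering it.

Call:
carry_out --pt "0.03 -0.03 0.3 0 0 0 0" --pt "0 0 0.5 0 0 0 0" --pt "0 0 0.6 0 0 0 0" --pt "0 0 0.6 0 0 0 0" --pt "0 0 0.5 0 0 0 0" --pt "0 0 0.4 0 0 0 0" --pt "0 0 0.3 0 0 0 0" --pt "0 0 0.2 0 0 0 0" --pt "0 0 0.1 0 0 0 0" --pt "0 0 0.1 0 0 0 0" --pt "0 0 0 0 0 0 0" --pt "0 0 0 0 0 0 0"

```text
time: 8.75
tool_pos: [0.4741, -0.3484, 0.0507]
orientation: [[-0.969, 0.247, 0.001], [0.247, 0.969, -0.001], [-0.001, -0.0, -1.0]]
contact_force: [-0.2, -0.1, -1.9]
grip_width: 0.0247
gripper_force: 39.5
```

Call:
carry_out --pt "0 0 0.05 0 0 0 0" --pt "0 0 0.04 0 0 0 0" --pt "0 0 0 0 0 0 0" --pt "0 0 0 0 0 0 0"

```text
time: 9.25
tool_pos: [0.4739, -0.3482, 0.0471]
orientation: [[-0.969, 0.247, 0.0], [0.247, 0.969, -0.0], [-0.0, -0.0, -1.0]]
contact_force: [-1.9, 0.9, 2.6]
grip_width: 0.0252
gripper_force: 39.9
```

Contact. Releasing and rising.

Call:
carry_out --pt "0 0 0 0 0 0 0.5" --pt "0 0 0 0 0 0 0.8" --pt "0 0 0 0 0 0 1" --pt "0 0 0 0 0 0 1" --pt "0 0 0 0 0 0 1" --pt "0 0 0 0 0 0 1" --pt "0 0 -0.3 0 0 0 1" --pt "0 0 -0.6 0 0 0 1" --pt "0 0 -0.8 0 0 0 1" --pt "0 0 -0.9 0 0 0 1" --pt "0 0 -0.9 0 0 0 1" --pt "0 0 -0.9 0 0 0 1" --pt "0 0 -0.6 0 0 0 1" --pt "0 0 0 0 0 0 1"

```text
time: 11.0
tool_pos: [0.4751, -0.3493, 0.2504]
orientation: [[-0.969, 0.247, 0.005], [0.247, 0.969, -0.005], [-0.006, -0.004, -1.0]]
contact_force: [-0.6, 0.7, -0.2]
grip_width: 0.0852
gripper_force: 0.0
```

```bash
python3 - <<'E'
from h import *
im=eyes.grab_frame("wrist")
h=cv2.cvtColor(im,cv2.COLOR_BGR2HSV)
m=((h[...,1]<45)&(h[...,2]>130)).astype(np.uint8)*255
m=cv2.morphologyEx(m,cv2.MORPH_CLOSE,np.ones((25,25)))
c=max(cv2.findContours(m,0,1)[0],key=cv2.contourArea);e=cv2.fitEllipse(c);print("cover",e,cv2.contourArea(c),onz("wrist",e[0],.022))
m=((h[...,1]>140)&((h[...,0]<11))&(h[...,2]<160)).astype(np.uint8)
n,l,st,c=cv2.connectedComponentsWithStats(m)
for i in range(1,n):
    if st[i,4]>150: print(st[i],c[i].round(1),onz("wrist",c[i],.056).round(4))
R=np.array(manip.get_state()["orientation"])
# pot: close along world y
delta([.502,.374,.26],Ro.from_euler("z",np.arctan2(-.247,.969)).as_matrix()@R if 0 else None)
cv2.imwrite("pics/w4.png",im)
E
```

```text
cover ((264.89691162109375, 151.86085510253906), (126.42169952392578, 128.85731506347656), 6.1564507484436035) 12787.0 [ 0.46818098 -0.34319337  0.022     ]
shift units [ 3.79 17.67 -0.33]
```

View pics/w4.png

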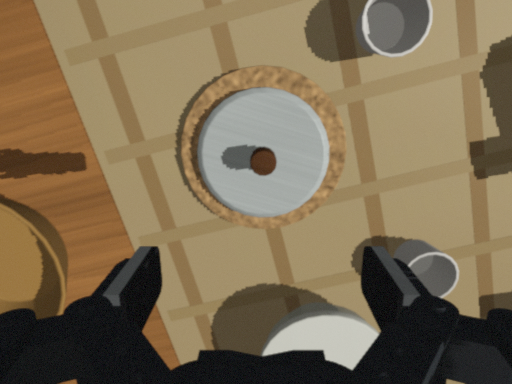

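The cover lies flat and centred: cover at px (264,152), cork centre near (264,147). Now to the jebena.

Call:
carry_out --pt "0.1 0.4 -0.1 0 0 0 1" --pt "0.2 0.8 -0.2 0 0 0 1" --pt "0.2 0.95 -0.2 0 0 0 1" --pt "0.2 0.95 0 0 0 0 1" --pt "0.2 0.95 0 0 0 0 1" --pt "0.2 0.95 0 0 0 0 1" --pt "0.2 0.95 0 0 0 0 1" --pt "0.2 0.95 0 0 0 0 1" --pt "0.2 0.95 0 0 0 0 1" --pt "0.2 0.95 0 0 0 0 1" --pt "0.2 0.95 0 0 0 0 1" --pt "0.2 0.95 0 0 0 0 1" --pt "0.2 0.95 0 0 0 0 1" --pt "0.2 0.95 0 0 0 0 1" --pt "0.2 0.95 0 0 0 0 1" --pt "0.2 0.95 0 0 0 0 1" --pt "0.2 0.95 0 0 0 0 1" --pt "0.2 0.9 0 0 0 0 1" --pt "0.2 0.8 0 0 0 0 1" --pt "0.09 0.52 0 0 0 0 1"

```text
time: 13.55
tool_pos: [0.4998, 0.3756, 0.265]
orientation: [[-0.969, 0.245, -0.003], [0.245, 0.969, -0.002], [0.003, -0.002, -1.0]]
contact_force: [0.6, -0.1, -0.2]
grip_width: 0.0852
gripper_force: 0.0
```

Call:
carry_out --pt "0 0 0 0 0 0 1" --pt "0 0 0 0 0 0 1" --pt "0 0 0 0 0 0 1"

```text
time: 13.92
tool_pos: [0.5018, 0.3731, 0.2667]
orientation: [[-0.969, 0.249, -0.0], [0.249, 0.969, -0.0], [0.0, -0.0, -1.0]]
contact_force: [0.4, 0.2, -0.6]
grip_width: 0.0854
gripper_force: 0.0
```

```bash
python3 - <<'E'
from h import *
im=eyes.grab_frame("wrist");print(manip.get_state()["time"])
cv2.imwrite("pics/w5.png",im)
for p in ([.502,.374,.175],[.502,.374,.05]):
    s=manip.get_state();i=eyes.camera_info("wrist");T=np.eye(4);T[:3,:3]=s["orientation"];T[:3,3]=s["tool_pos"]
    q=np.linalg.inv(T@i["mount"])@np.r_[p,1];u=i["mtx"]@q[:3];print("expected px",u[:2]/u[2])
delta([.502,.374,.157])
E
```

```text
13.975
expected px [262.38189768 200.44557627]
expected px [261.95329478 160.86539738]
shift units [0.   0.02 2.75]
```

View pics/w5.png

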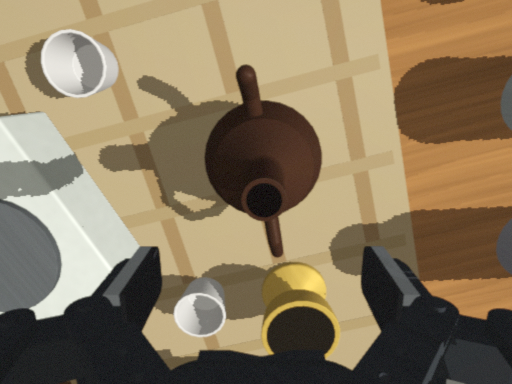

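The mouth is at (264,201), matching the expected (262,200). Descending to grip the neck.

Call:
carry_out --pt "0 0.02 0.4 0 0 0 1" --pt "0 0 0.6 0 0 0 1" --pt "0 0 0.6 0 0 0 1" --pt "0 0 0.6 0 0 0 1" --pt "0 0 0.4 0 0 0 1" --pt "0 0 0.2 0 0 0 1" --pt "0 0 0 0 0 0 1" --pt "0 0 0 0 0 0 0.3" --pt "0 0 0 0 0 0 0" --pt "0 0 0 0 0 0 0" --pt "0 0 0 0 0 0 0" --pt "0 0 0 0 0 0 0" --pt "0 0 0 0 0 0 0" --pt "0 0 0 0 0 0 0" --pt "0 0 0 0 0 0 0" --squeeze 70

```text
time: 15.85
tool_pos: [0.5023, 0.375, 0.1556]
orientation: [[-0.969, 0.247, 0.001], [0.247, 0.969, 0.0], [-0.001, 0.001, -1.0]]
contact_force: [-0.6, -1.5, 5.0]
grip_width: 0.0289
gripper_force: 69.9
```

Call:
carry_out --pt "0 0 -0.1 0 0 0 0" --pt "0 0 -0.3 0 0 0 0" --pt "0 0 -0.5 0 0 0 0" --pt "0 0 -0.6 0 0 0 0" --pt "0 0 -0.6 0 0 0 0" --pt "0 0 -0.5 0 0 0 0" --pt "0 0 -0.3 0 0 0 0" --pt "0 0 -0.1 0 0 0 0" --pt "0 0 0 0 0 0 0" --pt "0 0 0 0 0 0 0"

```text
time: 17.1
tool_pos: [0.5013, 0.3746, 0.2733]
orientation: [[-0.969, 0.247, -0.002], [0.247, 0.969, -0.001], [0.002, -0.002, -1.0]]
contact_force: [-0.6, 0.7, -6.7]
grip_width: 0.029
gripper_force: 69.7
```

```bash
python3 - <<'E'
from h import *
delta([.5245,.092,.2787])
E
```

```text
shift units [-2.31 -6.7  -0.13]
```

Call:
carry_out --pt "-0.07 -0.2 0 0 0 0 0" --pt "-0.14 -0.4 0 0 0 0 0" --pt "-0.2 -0.55 0 0 0 0 0" --pt "-0.21 -0.6 0 0 0 0 0" --pt "-0.21 -0.6 0 0 0 0 0" --pt "-0.21 -0.6 0 0 0 0 0" --pt "-0.21 -0.6 0 0 0 0 0" --pt "-0.21 -0.6 0 0 0 0 0" --pt "-0.21 -0.6 0 0 0 0 0" --pt "-0.21 -0.6 0 0 0 0 0" --pt "-0.2 -0.55 0 0 0 0 0" --pt "-0.14 -0.45 0 0 0 0 0" --pt "-0.14 -0.4 0 0 0 0 0" --pt "-0.1 -0.35 0 0 0 0 0" --pt "-0.05 -0.2 0 0 0 0 0" --pt "0 0 0 0 0 0 0" --pt "0 0 0 0 0 0 0"

```text
time: 19.23
tool_pos: [0.527, 0.0678, 0.2746]
orientation: [[-0.969, 0.247, -0.0], [0.247, 0.969, 0.001], [0.0, 0.001, -1.0]]
contact_force: [-0.1, 0.6, -7.4]
grip_width: 0.0291
gripper_force: 69.9
```

Call:
carry_out --pt "0 0 0.15 0 0 0 0" --pt "0 0 0.2 0 0 0 0" --pt "0 0 0.15 0 0 0 0" --pt "0 0 0.1 0 0 0 0" --pt "0 0 0.06 0 0 0 0" --pt "0 0 0 0 0 0 0" --pt "0 0 0 0 0 0 0"

```text
time: 20.1
tool_pos: [0.5272, 0.0672, 0.2486]
orientation: [[-0.969, 0.247, 0.001], [0.247, 0.969, -0.0], [-0.001, 0.0, -1.0]]
contact_force: [-0.1, -1.0, -5.0]
grip_width: 0.0292
gripper_force: 69.9
```

```bash
python3 - <<'E'
from h import *
delta([.5245,.092,.2416])
a=eyes.grab_frame("scene")[120:240,160:330];b=eyes.grab_frame("top")[140:260,200:330]
cv2.imwrite("pics/p6.png",cv2.resize(np.hstack([a,b]),None,fx=2.6,fy=2.6,interpolation=cv2.INTER_CUBIC))
E
```

```text
shift units [0.22 0.58 0.18]
```

View pics/p6.png

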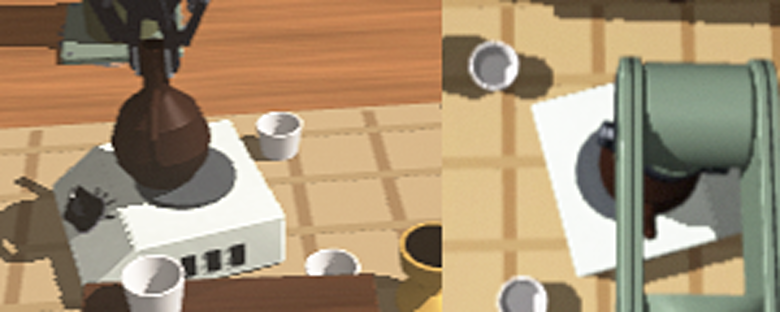

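The pot is upright but about 25 mm too far towards the dial, because I overshot. I'll shift it back over the disc, still clear of it, then lower.

Call:
carry_out --pt "0.05 0.13 0 0 0 0 0" --pt "0.1 0.25 0 0 0 0 0" --pt "0.07 0.2 0 0 0 0 0" --pt "0 0 0 0 0 0 0" --pt "0 0 0 0 0 0 0" --pt "0 0 0.08 0 0 0 0" --pt "0 0 0.06 0 0 0 0" --pt "0 0 0.02 0 0 0 0" --pt "0 0 0 0 0 0 0" --pt "0 0 0 0 0 0 0"

```text
time: 21.45
tool_pos: [0.5243, 0.0918, 0.2419]
orientation: [[-0.969, 0.247, 0.0], [0.247, 0.969, 0.0], [-0.0, 0.0, -1.0]]
contact_force: [-0.0, -0.5, -6.0]
grip_width: 0.0288
gripper_force: 70.1
```

Call:
carry_out --pt "0 0 0.04 0 0 0 0" --pt "0 0 0 0 0 0 0" --pt "0 0 0 0 0 0 0"

```text
time: 21.82
tool_pos: [0.5246, 0.0918, 0.2416]
orientation: [[-0.969, 0.247, 0.002], [0.247, 0.969, -0.0], [-0.002, 0.0, -1.0]]
contact_force: [-2.2, -1.1, 3.5]
grip_width: 0.0289
gripper_force: 70.8
```

Contact. Releasing, then rising clear.

Call:
carry_out --pt "0 0 0 0 0 0 0.4" --pt "0 0 0 0 0 0 0.7" --pt "0 0 0 0 0 0 1" --pt "0 0 0 0 0 0 1" --pt "0 0 0 0 0 0 1" --pt "0 0 0 0 0 0 1" --pt "0 0 -0.3 0 0 0 1" --pt "0 0 -0.6 0 0 0 1" --pt "0 0 -0.6 0 0 0 1" --pt "0 0 -0.6 0 0 0 1" --pt "0 0 -0.3 0 0 0 1" --pt "0 0 0 0 0 0 1"

```text
time: 23.32
tool_pos: [0.5247, 0.0919, 0.3376]
orientation: [[-0.969, 0.247, 0.003], [0.247, 0.969, 0.0], [-0.003, 0.001, -1.0]]
contact_force: [-0.5, 0.8, -0.8]
grip_width: 0.0855
gripper_force: 0.0
```

```bash
python3 - <<'E'
from h import *
s=manip.get_state();print(s["tool_pos"],s["joints"])
yaw=np.deg2rad(104)
X=np.array([np.cos(yaw),np.sin(yaw),0]);Y=np.array([-X[1],X[0],0]);Z=np.array([0,0,1.])
disc=np.array([.525,.0925,.086]);o=disc-.03*X-.086*Z
n=-np.sin(.663)*X+np.cos(.663)*Z; up=np.cos(.663)*X+np.sin(.663)*Z; side=np.cross(n,up)
ax=o-.0915*X+Z*(.078-.0315*np.tan(.663))
g=ax+.027*n
print("grip",g,"n",n,"up",up)
# angle th: pointer dir = up rotated clockwise (about -n) by th-0.9
for th in(0,.6,1.2):
    v=Ro.from_rotvec(-n*(th-.9)).apply(up); R=[]
    for sg in(1,-1):
        x=v*sg; M=np.c_[x,np.cross(-n,x),-n]; print(th,sg,M.round(3).tolist());
        delta(g+.10*n,M)
# does top-view mark agree?  project axis
print(proj("top",g),proj("scene",g),proj("top",g+.022*up))
t=cv2.imread("pics/t3.png");a=cv2.imread("pics/scene0.png")
w=cv2.imread("pics/w1.png")[180:330,70:230]
cv2.imwrite("pics/d.png",np.hstack([cv2.resize(w,(400,375),interpolation=cv2.INTER_CUBIC),cv2.resize(a[170:230,180:244],(400,375),interpolation=cv2.INTER_CUBIC)]))
E
```

```text
[0.52473811 0.09188341 0.33761384] [ 6.20825333e-01  3.34311393e+00  8.73702530e+01 -1.46560596e-03
  8.91372143e+01 -7.50678775e+01]
grip [ 0.55841379 -0.04151537  0.07468095] n [ 0.14889907 -0.59720156  0.78814933] up [-0.19067058  0.76473793  0.61548407]
0 1 [[-0.879, 0.454, -0.149], [0.286, 0.749, 0.597], [0.383, 0.482, -0.788]]
shift units [-2.36 -4.38  4.61]
turn units [-3.69  2.45  1.14]
0 -1 [[0.879, -0.454, -0.149], [-0.286, -0.749, 0.597], [-0.383, -0.482, -0.788]]
shift units [-2.36 -4.38  4.61]
turn units [ -3.58  -5.4  -18.74]
0.6 1 [[-0.469, 0.871, -0.149], [0.659, 0.457, 0.597], [0.588, 0.182, -0.788]]
shift units [-2.36 -4.38  4.61]
turn units [-2.87  3.51  4.99]
0.6 -1 [[0.469, -0.871, -0.149], [-0.659, -0.457, 0.597], [-0.588, -0.182, -0.788]]
shift units [-2.36 -4.38  4.61]
turn units [ -4.34  -3.54 -15.05]
1.2 1 [[0.105, 0.983, -0.149], [0.802, 0.005, 0.597], [0.588, -0.182, -0.788]]
shift units [-2.36 -4.38  4.61]
turn units [-1.79  4.43  8.82]
1.2 -1 [[-0.105, -0.983, -0.149], [-0.802, -0.005, 0.597], [-0.588, 0.182, -0.788]]
shift units [-2.36 -4.38  4.61]
turn units [ -4.66  -1.89 -11.28]
[311.40595397 194.64589848] [188.2385028  198.29685435] [306.89277858 195.55876515]
```

View pics/d.png

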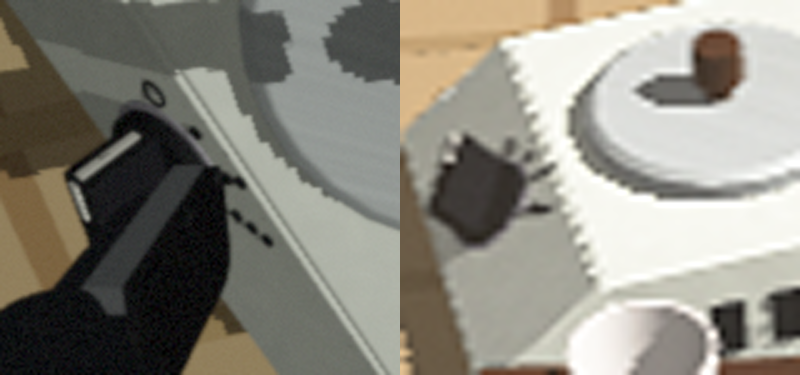

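The left crop shows the ring at (152,93), one dot at (195,132), two dots at (232,180), three dots at (252,227) and the white pointer line from (80,176) to (140,138). I'll back-project these onto the panel and bar-top planes to get the pointer angle and check the axis position.

```bash
cat >> h.py <<'E'
yaw=np.deg2rad(104)
X=np.array([np.cos(yaw),np.sin(yaw),0]);Z=np.array([0,0,1.])
o=np.array([.525,.0925,.0])-.03*X
n=-np.sin(.663)*X+np.cos(.663)*Z; up=np.cos(.663)*X+np.sin(.663)*Z; rt=np.cross(up,n) # right seen facing panel
ax=o-.0915*X+Z*(.078-.0315*np.tan(.663))
def panel(W,K,uv,hh):
    d=W[:3,:3]@np.linalg.solve(K,[uv[0],uv[1],1.]);c=W[:3,3];P=ax+hh*n
    q=c+d*((P-c)@n)/(d@n)-ax; return np.array([q@rt,q@up])*1000
E
python3 - <<'E'
from h import *
i=eyes.camera_info("wrist");T=np.eye(4);T[:3,:3]=[[-.969,.247,.001],[.247,.969,0],[-.001,0,-1]];T[:3,3]=[.5232,.0931,.2010]
W=T@i["mount"];K=i["mtx"]
M={}
for k,u,hh,a in [("ring",(152,93),0,0),("1",(195,132),0,.6),("2",(232,180),0,1.2),("3",(252,227),0,1.8)]:
    q=panel(W,K,(70+u[0]/2.5,180+u[1]/2.5),hh);M[a]=q;print(k,q.round(1),np.hypot(*q),"angle",.9+np.arctan2(*q))
for k,u,hh in [("lineL",(80,176),34),("lineR",(140,138),34)]:
    q=panel(W,K,(70+u[0]/2.5,180+u[1]/2.5),hh);print(k,q.round(1),"angle",.9+np.arctan2(*q));M[k]=q
d=M["lineR"]-M["lineL"];print("dir angle L->R",.9+np.arctan2(*d),np.hypot(*d))
E
```

```text
ring [-26.3  17.7] 31.693034044570844 angle -0.07940955742699285
1 [-9.3 27.7] 29.250692331179636 angle 0.5758405900489969
2 [10.5 30.1] 31.891527350697533 angle 1.2370543912928056
3 [30.3 22. ] 37.44706741655339 angle 1.843680605314704
lineL [-19632.9 110457.3] angle 0.7240954160733557
lineR [-16188.6  88066.9] angle 0.7182083348397377
dir angle L->R 3.88895964718466 22653.743530308915
```

Call:
carry_out --pt "-0.2 -0.4 0 0 0 0 1" --pt "-0.4 -0.7 0 0 0 0 1" --pt "-0.4 -0.75 0 0 0 0 1" --pt "-0.4 -0.75 0.1 0 0 0 1" --pt "-0.4 -0.75 0.3 0 0 0 1" --pt "-0.4 -0.7 0.3 0 0 0 1" --pt "-0.16 -0.33 0.24 0 0 0 1" --pt "0 0 0 -0.29 0.35 0.5 1" --pt "0 0 0 -0.29 0.35 0.5 1" --pt "0 0 0 -0.29 0.35 0.5 1" --pt "0 0 0 -0.29 0.35 0.5 1" --pt "0 0 0 -0.29 0.35 0.5 1" --pt "0 0 0 -0.29 0.35 0.5 1" --pt "0 0 0 -0.29 0.35 0.5 1" --pt "0 0 0 -0.29 0.35 0.5 1" --pt "0 0 0 -0.29 0.35 0.5 1" --pt "0 0 0 -0.26 0.36 0.49 1" --pt "0 0 0 0 0 0 1" --pt "0 0 0 0 0 0 1"

```text
time: 25.7
tool_pos: [0.5723, -0.101, 0.2985]
orientation: [[-0.469, 0.87, -0.151], [0.657, 0.458, 0.598], [0.59, 0.181, -0.787]]
contact_force: [0.7, 0.2, 0.8]
grip_width: 0.085
gripper_force: 0.0
```

```bash
cat >> h.py <<'E'
def grip(th,d):
    v=Ro.from_rotvec(-n*(th-.9)).apply(up);return ax+.027*n+d*n,np.c_[v,np.cross(-n,v),-n]
E
python3 - <<'E'
from h import *
s=manip.get_state();print(s["time"],np.round(s["joints"],1))
delta(*grip(.6,.1))
T=np.eye(4);T[:3,:3]=s["orientation"];T[:3,3]=s["tool_pos"];i=eyes.camera_info("wrist");W=T@i["mount"];K=i["mtx"]
im=eyes.grab_frame("wrist");cv2.imwrite("pics/w7.png",im)
q=np.linalg.inv(W)@np.r_[ax+.034*n,1];u=K@q[:3];u=u[:2]/u[2];print("bar px",u, "view grazing",(W[:3,3]-ax)@n)
x0,y0=np.maximum(u.astype(int)-70,0);r=im[y0:y0+140,x0:x0+140]
h=cv2.cvtColor(r,cv2.COLOR_BGR2HSV)
for nm,m in (("dark",h[...,2]<60),("white",(h[...,1]<60)&(h[...,2]>120))):
    N,l,st,c=cv2.connectedComponentsWithStats(m.astype(np.uint8))
    for k in range(1,N):
        if 8<st[k,4]<6000:
            ys,xs=np.where(l==k);P=np.array([panel(W,K,(a+x0,b+y0),.034) for a,b in zip(xs[::1],ys[::1])]) if st[k,4]<400 else np.array([panel(W,K,(a+x0,b+y0),.034) for a,b in zip(xs[::5],ys[::5])])
            w,V=np.linalg.eigh(np.cov(P.T));P0=np.array(panel(W,K,c[k]+[x0,y0],0))
            print(nm,st[k],"c@34",P.mean(0).round(1),"sd",np.sqrt(w).round(1),"axis ang",(.9+np.arctan2(*(V[:,1]*np.sign(V[1,1])))).round(2),"c@0",P0.round(1))
E
```

```text
25.7 [-31.7  24.8  73.2  27.1 109.3 -60.1]
shift units [-2.15 -0.64  2.85]
turn units [-0.01 -0.02  0.  ]
bar px [237.89310199 241.76461051] view grazing 0.36605274187145576
dark [ 82   0  44   6 176] c@34 [11.  82.5] sd [ 1.6 11. ] axis ang 2.18 c@0 [14.5 74.6]
dark [71 31  3  3  9] c@34 [-11.   42.4] sd [0.9 0.9] axis ang 0.77 c@0 [-9.7 30.4]
dark [  53   39   39   48 1196] c@34 [-0.3 12.3] sd [10.1 13.2] axis ang 0.52 c@0 [ 2.  -2.6]
white [53 33  6  5 25] c@34 [-26.3  34.3] sd [1.5 1.6] axis ang 2.32 c@0 [-26.6  21.4]
white [58 55 10 12 42] c@34 [-11.4   9.2] sd [1.  4.5] axis ang 0.03 c@0 [-10.2  -6.1]
```

The ring and one-dot marks back-project to 0.00 and 0.59 rad, so the axis is right. The white pointer line is radial at 0.0 rad, so the dial starts at the ring. I'm aligning the tool with the bar and moving to standoff.

Call:
carry_out --pt "-0.3 -0.1 0.4 0 0 0 0.6" --pt "-0.5 -0.15 0.7 0 0 0 0.6" --pt "-0.5 -0.15 0.7 0 0 0 0.6" --pt "-0.5 -0.15 0.7 0 0 0 0.6" --pt "-0.35 -0.09 0.35 0 -0.02 0 0.6" --pt "0 0 0 0 0 -0.5 0.6" --pt "0 0 0 0 0 -0.7 0.6" --pt "0 0 0 0 0 -0.7 0.6" --pt "0 0 0 0 0 -0.7 0.6" --pt "0 0 0 0 0 -0.7 0.6" --pt "0 0 0 0 0 -0.7 0.6" --pt "0 0 0 0 0 0 0.6" --pt "0 0 0 0 0 0 0.6"

```text
time: 27.38
tool_pos: [0.5733, -0.1014, 0.1536]
orientation: [[-0.878, 0.455, -0.149], [0.287, 0.75, 0.596], [0.383, 0.481, -0.789]]
contact_force: [-0.8, -0.8, -0.1]
grip_width: 0.0508
gripper_force: 0.0
```

```bash
python3 - <<'E'
from h import *
s=manip.get_state();print(s["time"],np.round(s["joints"],1))
delta(*grip(0,0))
T=np.eye(4);T[:3,:3]=s["orientation"];T[:3,3]=s["tool_pos"];i=eyes.camera_info("wrist");W=T@i["mount"];K=i["mtx"]
im=eyes.grab_frame("wrist");cv2.imwrite("pics/w8.png",im)
q=np.linalg.inv(W)@np.r_[ax+.034*n,1];u=K@q[:3];u=u[:2]/u[2];print(u)
x0,y0=np.maximum(u.astype(int)-90,0);r=im[y0:y0+180,x0:x0+180];h=cv2.cvtColor(r,cv2.COLOR_BGR2HSV)
m=(h[...,1]<60)&(h[...,2]>120)
N,l,st,c=cv2.connectedComponentsWithStats(m.astype(np.uint8))
for k in range(1,N):
    if 8<st[k,4]<1500:
        ys,xs=np.where(l==k);P=np.array([panel(W,K,(a+x0,b+y0),.034) for a,b in zip(xs,ys)])
        w,V=np.linalg.eigh(np.cov(P.T));print(st[k],P.mean(0).round(1),np.sqrt(w).round(1),"ang",(.9+np.arctan2(*(V[:,1]*np.sign(V[1,1])))).round(2),"c@0",panel(W,K,c[k]+[x0,y0],0).round(1))
E
```

```text
27.375 [ -31.7   32.7   79.5   25.6   96.2 -100.9]
shift units [-0.   0.   2.5]
turn units [-0.01  0.   -0.01]
[261.8232183  199.54515792]
[87 29  9  8 59] [-30.6  24.8] [1.4 1.5] ang 1.03 c@0 [-26.3  21.5]
[90 59  5 23 94] [-11.3   9.8] [0.8 4.5] ang 0.01 c@0 [-4.   4.2]
[  0 128  26  41 374] [ -1.7 -71.3] [ 2.1 10.4] ang 0.45 c@0 [  7.1 -89.4]
```

Aligned to within 1 mm and 0.01 rad. Approaching and gripping.

Call:
carry_out --pt "0 0 0.4 0 0 0 0.6" --pt "0 0 0.5 0 0 0 0.6" --pt "0 0 0.5 0 0 0 0.6" --pt "0 0 0.5 0 0 0 0.6" --pt "0 0 0.4 0 0 0 0.6" --pt "0 0 0.2 0 0 0 0.6" --pt "0 0 0 0 0 0 0.6" --pt "0 0 0 0 0 0 0" --pt "0 0 0 0 0 0 0" --pt "0 0 0 0 0 0 0" --pt "0 0 0 0 0 0 0" --pt "0 0 0 0 0 0 0" --pt "0 0 0 0 0 0 0" --squeeze 30

```text
time: 29.05
tool_pos: [0.5593, -0.0417, 0.0759]
orientation: [[-0.879, 0.453, -0.147], [0.286, 0.75, 0.597], [0.381, 0.482, -0.789]]
contact_force: [2.1, 0.6, 5.4]
grip_width: 0.0132
gripper_force: 33.7
```

Call:
carry_out --pt "0 0 0 0 0 0.3 0" --pt "0 0 0 0 0 0.5 0" --pt "0 0 0 0 0 0.6 0" --pt "0 0 0 0 0 0.6 0" --pt "0 0 0 0 0 0.6 0" --pt "0 0 0 0 0 0.6 0" --pt "0 0 0 0 0 0.6 0" --pt "0 0 0 0 0 0.6 0" --pt "0 0 0 0 0 0.6 0" --pt "0 0 0 0 0 0.6 0" --pt "0 0 0 0 0 0.6 0" --pt "0 0 0 0 0 0.6 0" --pt "0 0 0 0 0 0.5 0" --pt "0 0 0 0 0 0.4 0" --pt "0 0 0 0 0 0.3 0" --pt "0 0 0 0 0 0 0" --pt "0 0 0 0 0 0 0"

```text
time: 31.18
tool_pos: [0.5583, -0.0422, 0.0758]
orientation: [[0.104, 0.983, -0.15], [0.803, 0.006, 0.596], [0.587, -0.182, -0.789]]
contact_force: [-0.1, -0.6, 6.6]
grip_width: 0.0135
gripper_force: 33.9
```

```bash
python3 - <<'E'
from h import *
delta(*grip(1.2,0)); s=manip.get_state();print(np.array(s["moment"]).round(2))
E
```

```text
shift units [-0.    0.01  0.03]
turn units [-0.    0.01  0.  ]
[0.24 0.22 0.16]
```

Turned. Releasing and backing out along the knob's axis.

Call:
carry_out --pt "0 0 0 0 0 0 0.4" --pt "0 0 0 0 0 0 0.6" --pt "0 0 0 0 0 0 0.6" --pt "0 0 0 0 0 0 0.6" --pt "0 0 -0.4 0 0 0 0.6" --pt "0 0 -0.6 0 0 0 0.6" --pt "0 0 -0.7 0 0 0 0.6" --pt "0 0 -0.7 0 0 0 0.6" --pt "0 0 -0.7 0 0 0 0.6" --pt "0 0 -0.6 0 0 0 0.6" --pt "0 0 -0.3 0 0 0 0.6" --pt "0 0 0 0 0 0 0.6" --pt "0 0 0 0 0 0 0.6"

```text
time: 32.8
tool_pos: [0.5815, -0.1365, 0.2001]
orientation: [[0.106, 0.983, -0.151], [0.802, 0.006, 0.597], [0.588, -0.184, -0.788]]
contact_force: [-0.1, -0.8, 0.5]
grip_width: 0.0513
gripper_force: 0.0
```

```bash
python3 - <<'E'
from h import *
s=manip.get_state();print(s["time"])
T=np.eye(4);T[:3,:3]=s["orientation"];T[:3,3]=s["tool_pos"];i=eyes.camera_info("wrist");W=T@i["mount"];K=i["mtx"]
im=eyes.grab_frame("wrist")
q=np.linalg.inv(W)@np.r_[ax+.034*n,1];u=K@q[:3];u=u[:2]/u[2]
x0,y0=np.maximum(u.astype(int)-90,0);r=im[y0:y0+180,x0:x0+180];h=cv2.cvtColor(r,cv2.COLOR_BGR2HSV)
m=(h[...,1]<60)&(h[...,2]>120)
N,l,st,c=cv2.connectedComponentsWithStats(m.astype(np.uint8))
for k in range(1,N):
    if 8<st[k,4]<1500:
        ys,xs=np.where(l==k);P=np.array([panel(W,K,(a+x0,b+y0),.034) for a,b in zip(xs,ys)])
        w,V=np.linalg.eigh(np.cov(P.T));print(st[k],P.mean(0).round(1),np.sqrt(w).round(1),"ang",(.9+np.arctan2(*(V[:,1]*np.sign(V[1,1])))).round(2),"c ang",(.9+np.arctan2(*P.mean(0))).round(2))
# pot check: mouth in scene view
sc=eyes.grab_frame("scene");hs=cv2.cvtColor(sc,cv2.COLOR_BGR2HSV)
u=proj("scene",[.525,.0925,.261]);b=proj("scene",[.525,.0925,.136]);print("expect neck top",u,"belly",b)
mm=(hs[...,2]<90)&(hs[...,1]>70)
for z in (.255,.24,.22,.15,.136):
    p=proj("scene",[.525,.0925,z]);rr=int(p[1]);cc=np.where(mm[rr,int(p[0])-35:int(p[0])+35])[0]+int(p[0])-35;print(z,p.round(1),cc.min() if len(cc) else 0,cc.max() if len(cc) else 0,len(cc))
E
```

```text
32.8
[88 57  5  4 16] [ 7.1 25.8] [0.8 1.1] ang -0.45 c ang 1.17
[54 65  6  7 30] [-21.4  26.7] [1.2 1.4] ang 1.18 c ang 0.23
[88 66  4 18 68] [ 2.9 13.2] [0.9 4.3] ang 1.19 c ang 1.12
[  0 149  27  31 422] [-86.9 -45.1] [3.2 9.9] ang 1.7 c ang -1.15
[152 149  27  31 429] [ 42.8 -85.4] [3.2 9.9] ang 0.71 c ang 3.58
expect neck top [227.24926416 137.96659041] belly [229.83838441 173.30358486]
0.255 [227.4 139.8] 223 231 9
0.24 [227.7 144.2] 223 232 10
0.22 [228.1 150. ] 224 232 9
0.15 [229.6 169.6] 213 247 30
0.136 [229.8 173.3] 211 253 39
```

The pointer is at 1.19 rad and the pot's neck is upright and centred where expected. The robot touches nothing, so I'm handing in.

```bash
python3 -c "
from plant import manip
print(manip.finish_job())"
```

```text
the job is handed in; nothing more can be done
None
```

The job is handed in at about 33 s: the cover lies flat and centred on the trivet, the jebena stands upright on the middle of the heating disc, and the selector was measured at 1.19 rad (two-dot mark is 1.20); no verdict came back.

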